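# Refit the blue stem tube in the water filter head

## Robot

A 7-joint arm with a two-finger parallel gripper is mounted at the origin on a cart in front of the work surface, level with it; the furniture and walls round the work are solid. World frame = base frame: x ahead of the robot, y to its left, z up, the work surface at z = 0. Lengths are in m, angles in rad, forces in N, time in s.
With the tool pointing down it reaches from about 0.35 to 0.9 m from the base axis. Payload 8.1 kg.
Tool frame: the origin (TCP) lies on the centre line of the jaws, within the pads' length; the fingertips stand 22 mm ahead of it and the grasp point (between the pads) lies 3 mm ahead of it; z points along the fingers, y is the line along which they close (so a half turn about z gives the same grasp; the last joint's range is limited). The gripper opens to 92 mm and grips with 3 to 60 N. Pads are 19 mm wide; open, the fingers measure 130 mm over their backs; the gripper's body (75 mm by 190 mm) begins 47 mm behind the grasp point.
Start: joints at [1.012, 0.434, 0.025, 1.573, -0.012, 1.134, -0.075], TCP at [0.275, -0.561, 0.249] pointing down, gripper open.
Joint ranges: [-2.62, 2.62], [-0.44, 2.09], [-1.27, 1.32], [0.08, 2.57], [-1.32, 4.46], [0.12, 2], [-2.74, 2.74]. Speed limits (rad/s): [2.22, 2.22, 3.01, 3.01, 3.14, 3.14, 3.14].

## Interface

Orientations are given as a unit quaternion [x, y, z, w].
In Python, from bench import get_state, read_camera, camera_info, ticket, spot_in, masks_of, pinpoint gives the robot as it stands.
- The arm moves only by the tool drive_tool, never from a script. Its argument "commands" is a list of rows, each a list of 3 entries, a list of its own where there are three numbers: the shift along the tool's x, y, z in mm, then the turn about the tool's z in degrees, then the opening, from -1 (shut) to 1 (fully open). A call has 1 to 20 rows; each row shifts and turns the commanded pose from where the row before left it, along the tool's axes as they then stand; what a row does not reach is not made up. A row lasts 1/10 s, in which the tool goes at most 50 mm and 8.59 degrees, less where a joint would pass 70% of its speed; a pose out of reach is approached as far as the arm can. A call with a gripper value outside its range is refused whole. The fingers move at their own pace and stop on an object; the grip force is fixed at half the most. Time passes only in rows, so rows that do not move let the fingers close. It gives the time, the measured TCP pose, the force, the opening and the grip force at its end, in the units of the state.
- get_state(): the state, without advancing time (a new reading comes with each control period).
- read_camera(name): name is "scene" or "top"; returns the picture (400x640x3 uint8, red, green, blue); there is no depth.
- camera_info(name): a dict with "fx", "fy", "cx", "cy" (pixels), "world_to_cam" (4x4, takes a point from world to camera coordinates). Camera axes: x right, y down, z forward; pixel columns grow to the right and rows downward; lengths in m; the calibration is good to about 2 mm. A picture is of the moment at which its call begins. camera_info takes no time and is no camera call.
- ticket.finish_job(): hands the job in; it is judged then, once.
Trained networks look in the newest picture that a camera, given by its name, has taken for a name from the list of things; names that differ only in an ending like _2 or _b are one class to them, and where a whole thing is asked for, a point or a joint stands for the part that bears it (a point fixed in the world has none). Each returns a list of dicts, best first, with "confidence" (0 to 1); they miss things now and then, are a little off and sometimes report something else, mostly with a low value. They report only what shows in the picture. A call takes as long as a camera call.
- spot_in(camera, thing): "centre" ([column, row] in pixels, amid what is visible of it).
- masks_of(camera, thing): "pixels" (400x640 bool, what is visible of it) and "centre" ([column, row] in pixels, amid what is visible of it).
- pinpoint(camera, thing): "centre" ([column, row] in pixels: a listed point, or the origin of a listed thing).
The state is a dict: "clock": time; "q": joint angles; "dq": joint speeds; "joint_efforts": joint torques, N m; "tool_pos": TCP position; "eef_rot": TCP orientation; "wrist_force": force on the tool from outside, world axes, zero at the start; "moment": the same for the moment, N m; "gripper_width": finger opening in m; "grasp_force": force on a finger pad.
Only numpy, scipy, OpenCV 4.12 (cv2) and the standard library are available. Lean on these libraries where they do the work, as an engineer would, in place of code of your own. Each camera call takes 0.05 s, during which the arm holds its last target. There are 200 camera calls.

## Task

Take the blue stem tube out of the drying stand and push it, open end up, into the collet of the white filter head, past the seal until it bottoms. Then swing the red keeper lever fully shut over the tube's collar and let go. Leave the grey spare tube in its stand and do not disturb the cup, the jug or the salt shaker.

Things in the scene. Friction and masses are not known exactly. Their poses are not given: they have to be found in the camera images.
- blue_tube_mid (a point): middle of the rigid blue stem tube, on its axis, 60 mm above its foot, 60 mm below its open top; z up along the tube. Diameter 16 mm, length 120 mm, 50 g. A collar (24 mm in diameter) goes round it from 40 to 46 mm above the foot; the 74 mm above the collar are plain, free to grasp. It starts upright in a loose hole of the drying stand, foot 25 mm down in the hole
- blue_tube_foot (a point): centre of the blue tube's lower end, which tapers over the lowest 10 mm to 11 mm diameter; it starts 12 mm above the work surface
- grey_tube_mid (a point): middle of the grey spare tube, the same shape, in the other hole of the stand; it is to be left there
- tube_stand: fixed white block on a grey foot, 150 x 70 x 37 mm; origin under its centre on the work surface, z up; its two holes (20 mm wide) lie 40 mm either side of the centre along its x axis, one tube in each
- filter_head: fixed white round filter head on an aluminium base (120 mm along x, 150 mm along y, 10 mm high); origin on the work surface under the bore's axis, z up. The bore points straight up. The pillar of the red keeper lever stands 45 mm from the bore along +y, a brass inlet stub points to -x
- port_mouth (a point): centre of the collet's mouth (grey ring), 58 mm above the work surface: upright bore, 18 mm wide, 38 mm deep. About 16 mm down the tube's foot meets the seal's sprung lips, where a tube let go stays standing; the next 10 mm take 7 to 15 N of push, then little until the foot stops hard on the floor. Home, the tube's collar stands 2 mm above the mouth
- port_floor (a point): centre of the bore's floor, 38 mm below the mouth; the tube's foot rests here when it is home
- keeper (a joint): angle of the red lever about its upright hinge, rad: 0 shut (along -y of the filter head, notch round the tube above its collar), growing to 1.9 counter-clockwise from above as it opens (1.57: along +x of the head). Starts at 1.2 to 1.8, moves with about 0.5 N at the knob, stays where left. Plate 69 to 75 mm above the work surface: a tube 3 to 15 mm short of home blocks it with its collar
- keeper_pivot (a point): the lever's hinge axis, at the height of the plate's upper face
- keeper_knob (a point): centre of the upright black round knob on the lever's end: 14 mm in diameter, 34 mm high (17 mm above and below this point; below it is the lever's plate), 120 mm from the hinge axis
- espresso_cup: striped espresso cup standing upside down, 65 x 88 x 50 mm, origin under its centre; bystander
- milk_jug: steel milk jug, 124 x 88 x 110 mm, origin under its centre; bystander
- salt_shaker: clear salt shaker with a grey top, 44 mm wide, 90 mm high, origin under its centre; bystander

How it is judged:
On the way:
1. the blue tube stands at the bottom of the collet's bore while the keeper is still open (horizontal distance between blue_tube_foot and port_floor below 0.004 m and z of blue_tube_foot in the frame of filter_head below 0.023 m and angle between blue_tube_mid's own z axis and vertical below 0.12 rad and value of joint keeper above 0.5 rad), for 0.2 s.
At the end, for the whole second after the job is handed in: The blue tube stands upright in the collet (foot within 4 mm of the bore's axis, tilt under 0.12 rad) and bottomed (foot no more than 3 mm above the bore's floor), and the keeper lever is shut to within 0.10 rad (horizontal distance between blue_tube_foot and port_floor below 0.004 m and z of blue_tube_foot in the frame of filter_head below 0.023 m and angle between blue_tube_mid's own z axis and vertical below 0.12 rad and value of joint keeper below 0.1 rad); the robot touches nothing.
It fails at once if the grey tube is moved by more than 20 mm (distance of grey_tube_mid from where it was at the start of the episode above 0.02 m).
It fails at once if the cup, the jug or the salt shaker is moved by more than 30 mm (distance of any of espresso_cup, milk_jug, salt_shaker from where it was at the start of the episode above 0.03 m).
It also fails if it takes over 58 s, if anything falls off the work surface, if the arm or the gripper's body presses on something with over 40 N, if the wrist force passes 120 N, or if a joint passes its speed limit or range.

## Working session

There is one attempt and no reset: what is moved stays moved. The work goes in short steps, Python scripts to look and compute and a tool call to move; the robot and the scene stay as the last step left them, time stands still between calls to the robot, and variables do not carry over. Pictures are saved under pics/ and viewed, at most 10 in all, crops included, and the job is handed in when it is done.

Besides the shell and the picture viewer there is one more tool, called after "Emit:" as name([rows], argument=value, ...), one row to a line, values as JSON. drive_tool: Moves the arm, as the interface text tells. Its arguments: {"type":"object","properties":{"commands":{"type":"array","items":{"type":"array"}}},"required":["commands"]}

```bash
mkdir -p pics
cat > h.py <<'E'
import numpy as np, cv2
from bench import *
def ray(cam,px):
    i=camera_info(cam); T=np.array(i["world_to_cam"]); R=T[:3,:3]; o=-R.T@T[:3,3]
    d=R.T@np.array([(px[0]-i["cx"])/i["fx"],(px[1]-i["cy"])/i["fy"],1]); return o,d/np.linalg.norm(d)
def at_z(cam,px,z):
    o,d=ray(cam,px); return o+d*(z-o[2])/d[2]
def tri(p1,p2):
    A=[];b=[]
    for c,p in (("scene",p1),("top",p2)):
        o,d=ray(c,p); M=np.eye(3)-np.outer(d,d); A.append(M); b.append(M@o)
    x=np.linalg.solve(sum(A),sum(b)); 
    return x,[np.linalg.norm(A[k]@x-b[k]) for k in (0,1)]
def proj(cam,X):
    i=camera_info(cam); T=np.array(i["world_to_cam"]); p=T[:3,:3]@np.array(X)+T[:3,3]
    return np.array([i["fx"]*p[0]/p[2]+i["cx"],i["fy"]*p[1]/p[2]+i["cy"]])
def snap(cam,name): 
    im=read_camera(cam); cv2.imwrite("pics/"+name,im[:,:,::-1]); return im
E
python3 - <<'E'
from h import *
np.set_printoptions(precision=4,suppress=True)
snap("scene","s0.png");snap("top","t0.png")
for n in "blue_tube_mid blue_tube_foot grey_tube_mid tube_stand filter_head port_mouth keeper_pivot keeper_knob espresso_cup milk_jug salt_shaker".split():
    r=[pinpoint(c,n) for c in ("scene","top")]
    s=[(np.round(x[0]["centre"],1),round(x[0]["confidence"],2)) if x else None for x in r]
    print(n,s, tri(r[0][0]["centre"],r[1][0]["centre"]) if r[0] and r[1] else "")
s=get_state();print(s["clock"],s["tool_pos"],s["eef_rot"],s["wrist_force"],s["gripper_width"])
for c in ("scene","top"): print(c,ray(c,(320,200)),camera_info(c)["fx"])
E
```

```text
blue_tube_mid [(array([376. , 194.3]), 0.74), (array([358.1, 252.7]), 0.49)] (array([ 0.507 , -0.1055,  0.0768]), [np.float64(0.01687392618588566), np.float64(0.016873926185885565)])
blue_tube_foot [(array([371.7, 218.7]), 0.81), None] 
grey_tube_mid [(array([412. , 199.6]), 0.65), (array([238.4, 243.1]), 0.56)] (array([0.4487, 0.1158, 0.2096]), [np.float64(0.05038529491648207), np.float64(0.05038529491648211)])
tube_stand [(array([390.6, 227.9]), 0.85), (array([356.3, 255.2]), 0.72)] (array([ 0.4895, -0.113 , -0.0018]), [np.float64(0.00045254908617962177), np.float64(0.00045254908617951405)])
filter_head [(array([327. , 304.3]), 0.74), (array([238.4, 241.5]), 0.91)] (array([ 0.5139,  0.1586, -0.0029]), [np.float64(0.0024577245180458186), np.float64(0.00245772451804559)])
port_mouth [(array([325.5, 274.2]), 0.89), (array([235.9, 244. ]), 0.84)] (array([0.5108, 0.1563, 0.0599]), [np.float64(0.004725886055991936), np.float64(0.0047258860559919276)])
keeper_pivot [(array([308.4, 278.3]), 0.71), (array([216.5, 238.9]), 0.89)] (array([0.5209, 0.1962, 0.0765]), [np.float64(0.00575765151068
[... 364 characters left out ...]
6738), np.float64(0.0020499120854065586)])
milk_jug [(array([196.2, 262.4]), 0.75), (array([240.4, 129.4]), 0.78)] (array([ 0.7823,  0.1649, -0.0001]), [np.float64(0.0012926722908168237), np.float64(0.0012926722908167397)])
salt_shaker [(array([242.2, 228.5]), 0.89), (array([294.3, 138.1]), 0.83)] (array([0.7622, 0.0357, 0.0057]), [np.float64(0.0006839159806412736), np.float64(0.0006839159806413613)])
1.2 [ 0.2751 -0.5612  0.2488] [0.9741 0.2259 0.     0.    ] [-0.0135  0.0591  0.0441] 0.09224342207769101
scene (array([0.2454, 0.7518, 0.5815]), array([ 0.3692, -0.7809, -0.5038])) 504.1678339076093
top (array([ 0.4371, -0.0206,  1.1321]), array([ 0.1562, -0.006 , -0.9877])) 490.07953773420263
```

Run:
```python
import cv2
t=cv2.imread("pics/t0.png")[100:300,180:420]; s=cv2.imread("pics/s0.png")[130:330,180:440]
cv2.imwrite("pics/t0c.png",cv2.resize(t,None,fx=3,fy=3,interpolation=2)[:600])
cv2.imwrite("pics/s0c.png",cv2.resize(s,None,fx=3,fy=3,interpolation=2)[:600])
```

```text
(no output)
```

View pics/t0c.png

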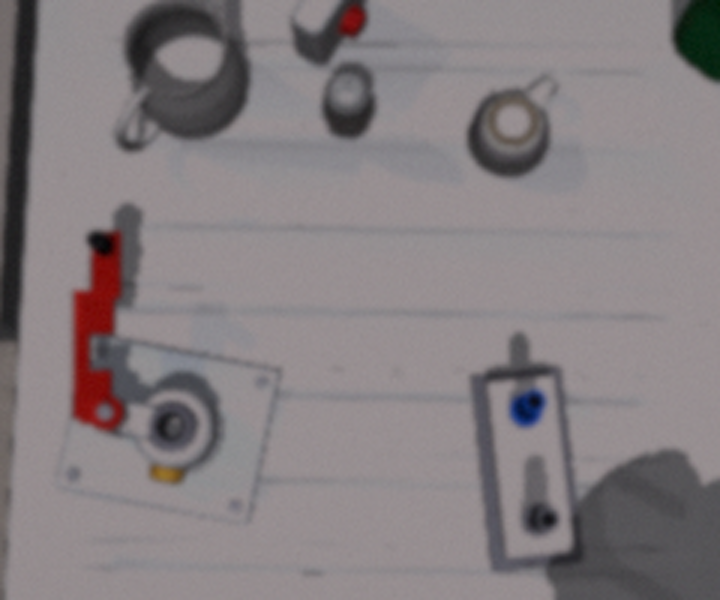

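View pics/s0c.png

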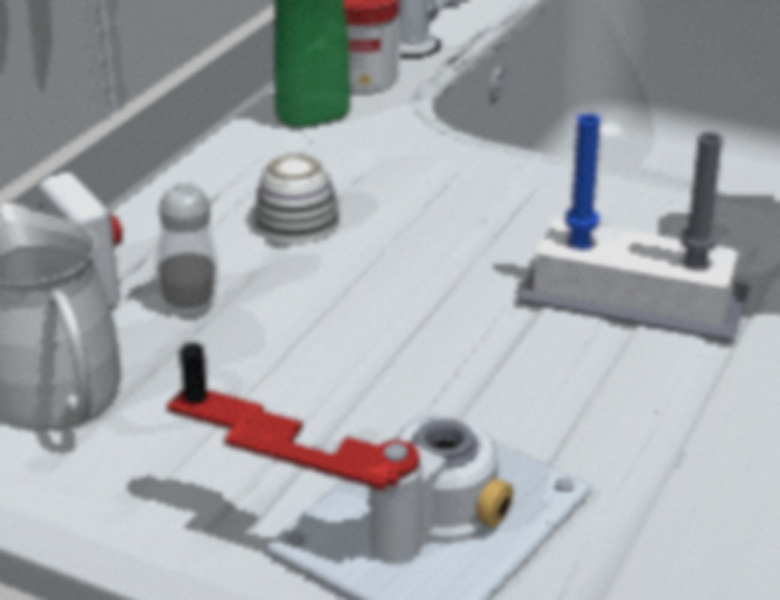

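The top view shows the blue tube at (354, 236) by its collar, with its top at (359, 233), and the bore at (238, 242). The lever is open with the knob near (213, 180). The scene view shows the blue tube's top at (376, 169) and the mouth near (328, 275). I'll use these to work out positions at the known heights.

Run:
```python
from h import *
np.set_printoptions(precision=4,suppress=True)
T=lambda x,y:(x/3+180-.33,y/3+100-.33); S=lambda x,y:(x/3+180-.33,y/3+130-.33)
print("blue top",at_z("top",T(537,401),.132),at_z("scene",S(588,120),.132))
print("blue collar",at_z("top",T(523,408),.055),at_z("scene",S(582,220),.055))
print("grey top",at_z("top",T(546,518),.132),at_z("scene",S(709,138),.132))
print("mouth eye",at_z("top",T(174,425),.058),at_z("scene",S(446,436),.058))
print("mouth net",at_z("top",(235.9,244),.058),at_z("scene",(325.5,274.2),.058))
print("pivot eye",at_z("top",T(105,411),.075),at_z("scene",S(397,452),.077))
print("knob",at_z("top",(215,177.9),.092),at_z("scene",(240,253.5),.092), at_z("top",T(98,242),.109))
a,b=[at_z("top",T(*p),.010) for p in ((262,381),(236,505))]; c=at_z("top",T(72,473),.010)
print("screws",a,b,c)
```

```text
blue top [ 0.5275 -0.1068  0.132 ] [ 0.5274 -0.1005  0.132 ]
blue collar [ 0.5292 -0.1032  0.055 ] [ 0.5272 -0.1018  0.055 ]
grey top [ 0.4487 -0.1132  0.132 ] [ 0.4488 -0.1105  0.132 ]
mouth eye [0.5123 0.1514 0.058 ] [0.5114 0.155  0.058 ]
mouth net [0.5064 0.155  0.058 ] [0.5165 0.1551 0.058 ]
pivot eye [0.5203 0.1985 0.075 ] [0.5191 0.1998 0.077 ]
knob [0.6459 0.2006 0.092 ] [0.6467 0.2069 0.092 ] [0.6371 0.2023 0.109 ]
screws [0.5504 0.0933 0.01  ] [0.4561 0.1098 0.01  ] [0.4781 0.2345 0.01  ]
```

Emit:
drive_tool([
  [[0,0,0],5,1],
  [[0,0,0],5,1],
  [[0,0,0],5,1],
  [[0,0,0],5,1],
  [[20,-28.5,0],0,1],
  [[20,-28.5,0],0,1],
  [[20,-28.5,0],0,1],
  [[20,-28.5,0],0,1],
  [[20,-28.5,0],0,1],
  [[20,-28.5,0],0,1],
  [[20,-28.5,0],0,1],
  [[20,-28.5,0],0,1],
  [[20,-28.5,0],0,1],
  [[20,-28.5,0],0,1],
  [[20,-28.5,0],0,1],
  [[20,-28.5,0],0,1],
  [[20,-28.5,0],0,1],
  [[20,-28.5,0],0,1],
  [[20,-28.5,0],0,1],
  [[0,0,0],0,1],
])

```text
clock: 3.2
tool_pos: [0.53, -0.0987, 0.2488]
eef_rot: [0.998, 0.057, 0.001, -0.001]
wrist_force: [-0.3, -0.2, -0.0]
gripper_width: 0.092
grasp_force: 0.0
```

Emit:
drive_tool([
  [[-2,4,20],0,1],
  [[0,0,25],0,1],
  [[0,0,25],0,1],
  [[0,0,25],0,1],
  [[0,0,25],0,1],
  [[0,0,15],0,1],
  [[0,0,9],0,1],
  [[0,0,0],0,1],
  [[0,0,0],0,-1],
  [[0,0,0],0,-1],
  [[0,0,0],0,-1],
  [[0,0,0],0,-1],
  [[0,0,0],0,-1],
  [[0,0,0],0,-1],
  [[0,0,0],0,-1],
  [[0,0,0],0,-1],
])

```text
clock: 4.8
tool_pos: [0.5263, -0.1084, 0.1047]
eef_rot: [0.999, 0.053, -0.0, 0.0]
wrist_force: [-1.1, 1.3, 0.0]
gripper_width: 0.0326
grasp_force: 0.0
```

Emit:
drive_tool([
  [[1,-5,0],0,-1],
  [[0,0,0],0,-1],
  [[0,0,0],0,-1],
  [[0,0,0],0,-1],
  [[0,0,0],0,-1],
  [[0,0,0],0,-1],
])

```text
clock: 5.4
tool_pos: [0.5268, -0.1035, 0.1047]
eef_rot: [0.999, 0.053, 0.0, 0.0]
wrist_force: [1.0, -1.0, -2.0]
gripper_width: 0.0154
grasp_force: 29.9
```

Run:
```python
from h import *
s=get_state();print(s["tool_pos"],s["eef_rot"],s["wrist_force"],s["moment"],s["gripper_width"],s["grasp_force"])
```

```text
[ 0.52680359 -0.1034667   0.10470768] [9.98582756e-01 5.32210021e-02 1.68702932e-05 6.63497479e-05] [ 1.01741359 -1.02515415 -1.99164911] [-0.32300883 -0.1419448  -0.00518911] 0.015363413107915514 29.920034408569336
```

Emit:
drive_tool([
  [[0,0,-15],0,-1],
  [[0,0,-25],0,-1],
  [[0,0,-30],0,-1],
  [[0,0,-30],0,-1],
  [[0.5,-20,0],0,-1],
  [[1.5,-30,0],0,-1],
  [[1.5,-30,0],0,-1],
  [[1.5,-30,0],0,-1],
  [[1.5,-30,0],0,-1],
  [[1.5,-30,0],0,-1],
  [[1.5,-30,0],0,-1],
  [[1.5,-30,0],0,-1],
  [[1,-17.5,0],0,-1],
  [[0.4,-10,0],0,-1],
  [[0,0,0],0,-1],
  [[0,0,0],0,-1],
  [[0,0,0],0,-1],
])

```text
clock: 7.1
tool_pos: [0.5119, 0.1525, 0.2046]
eef_rot: [0.999, 0.052, -0.0, 0.0]
wrist_force: [0.4, -0.6, -0.8]
gripper_width: 0.0154
grasp_force: 29.9
```

Run:
```python
from h import *
np.set_printoptions(precision=4,suppress=True)
s=get_state();print(s["tool_pos"],s["gripper_width"],s["grasp_force"])
im=snap("scene","s1.png")
for n in ("blue_tube_foot","blue_tube_mid","port_mouth"):
    print(n,[(np.round(r["centre"],1),r["confidence"]) for r in pinpoint("scene",n)])
t=s["tool_pos"]
for d in (.0327,.0927): print(proj("scene",t-[0,0,d]))
print("mouth",proj("scene",[.512,.154,.058]))
cv2.imwrite("pics/s1c.png",cv2.resize(im[180:330,250:400,::-1],None,fx=4,fy=4,interpolation=2))
im=snap("top","t1.png"); cv2.imwrite("pics/t1c.png",cv2.resize(im[180:300,180:300,::-1],None,fx=4,fy=4,interpolation=2))
```

```text
[0.5119 0.1525 0.2046] 0.015432142183571364 29.930439591407776
blue_tube_foot [(array([329.4, 250.3]), 0.63)]
blue_tube_mid [(array([330.7, 216.5]), 0.6)]
port_mouth [(array([330. , 278.5]), 0.7), (array([309.7, 280.4]), 0.31)]
[329.8228 215.3965]
[329.2051 247.3535]
mouth [328.2461 274.5701]
```

View pics/s1c.png

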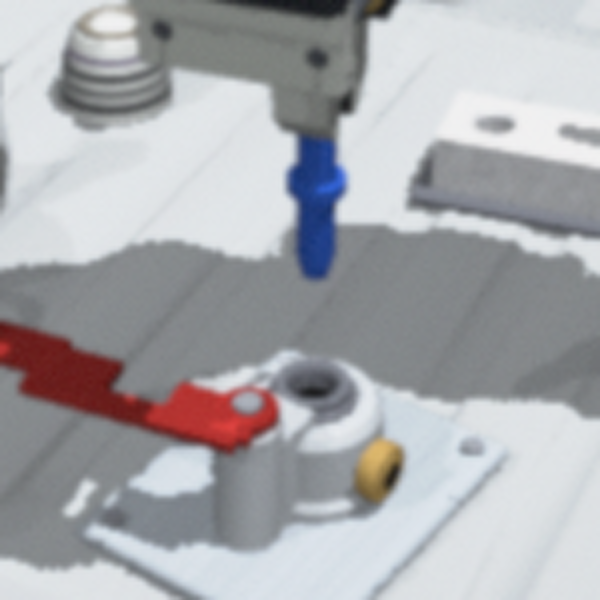

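The scene crop shows the tube held upright with its foot at about (329, 248). It is above the mouth at about (328, 276), within 1–2 mm sideways. I'll lower it gently and watch the force.

Emit:
drive_tool([
  [[0,-1.5,10],0,-1],
  [[0,0,15],0,-1],
  [[0,0,12],0,-1],
  [[0,0,8],0,-1],
  [[0,0,4],0,-1],
  [[0,0,3],0,-1],
  [[0,0,3],0,-1],
  [[0,0,3],0,-1],
  [[0,0,3],0,-1],
  [[0,0,0],0,-1],
  [[0,0,0],0,-1],
])

```text
clock: 8.45
tool_pos: [0.5116, 0.1555, 0.1438]
eef_rot: [0.999, 0.053, 0.0, 0.0]
wrist_force: [0.1, -0.1, -0.8]
gripper_width: 0.0153
grasp_force: 29.9
```

Emit:
drive_tool([
  [[0,0,3],0,-1],
  [[0,0,3],0,-1],
  [[0,0,0],0,-1],
  [[0,0,0],0,-1],
])

```text
clock: 8.85
tool_pos: [0.5114, 0.1553, 0.1375]
eef_rot: [0.999, 0.053, -0.0, 0.0]
wrist_force: [0.2, -1.8, -1.7]
gripper_width: 0.0153
grasp_force: 29.9
```

Run:
```python
from h import *
im=snap("scene","s2.png");s=get_state();print(s["tool_pos"],s["wrist_force"],s["moment"])
cv2.imwrite("pics/s2c.png",cv2.resize(im[200:320,270:390,::-1],None,fx=5,fy=5,interpolation=2))
```

```text
[0.51141992 0.15529821 0.13755533] [ 0.45119949 -0.99244406 -1.73747913] [-0.29630499  0.06113846  0.03927862]
```

View pics/s2c.png

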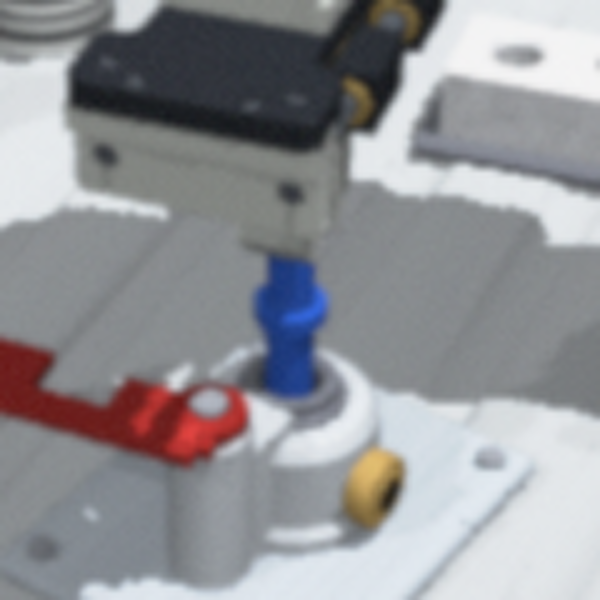

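The image shows the foot inside the collet ring at (328, 277), upright. There is a slight sideways force in -y, so I'll ease that way and push through the seal.

Emit:
drive_tool([
  [[0,0.7,2],0,-1],
  [[0,0,2],0,-1],
  [[0,0,2],0,-1],
  [[0,0,2],0,-1],
  [[0,0,2],0,-1],
  [[0,0,2],0,-1],
  [[0,0,0],0,-1],
  [[0,0,0],0,-1],
])

```text
clock: 9.7
tool_pos: [0.5123, 0.1548, 0.1264]
eef_rot: [0.999, 0.053, 0.001, -0.0]
wrist_force: [-0.8, -1.3, 7.3]
gripper_width: 0.0155
grasp_force: 30.0
```

Emit:
drive_tool([
  [[0,0.5,2],0,-1],
  [[0,0,2],0,-1],
  [[0,0,2],0,-1],
  [[0,0,2],0,-1],
  [[0,0,2],0,-1],
  [[0,0,1],0,-1],
  [[0,0,0],0,-1],
  [[0,0,0],0,-1],
])

```text
clock: 10.5
tool_pos: [0.512, 0.1544, 0.1145]
eef_rot: [0.999, 0.053, 0.0, -0.0]
wrist_force: [2.5, -0.3, -3.3]
gripper_width: 0.0157
grasp_force: 30.0
```

Emit:
drive_tool([
  [[0,0,1],0,-1],
  [[0,0,1],0,-1],
  [[0,0,1],0,-1],
  [[0,0,0],0,-1],
  [[0,0,0],0,-1],
])

```text
clock: 11.0
tool_pos: [0.5121, 0.1544, 0.1125]
eef_rot: [0.999, 0.053, 0.001, -0.0]
wrist_force: [-1.8, -2.4, 14.0]
gripper_width: 0.015
grasp_force: 30.0
```

Emit:
drive_tool([
  [[0,0,-1.5],0,-1],
  [[0,0,0],0,0],
  [[0,0,0],0,0],
  [[0,0,0],0,0],
  [[0,0,0],0,0],
  [[0,0,0],0,0],
  [[0,0,-10],0,0],
  [[0,0,-20],0,0],
  [[0,0,-30],0,0],
  [[0,0,-25],0,0],
  [[0,0,0],0,0],
  [[0,0,0],0,0],
])

```text
clock: 12.2
tool_pos: [0.512, 0.1544, 0.1991]
eef_rot: [0.999, 0.053, 0.001, -0.0]
wrist_force: [-0.2, 0.2, -0.3]
gripper_width: 0.0458
grasp_force: 0.0
```

Run:
```python
from h import *
np.set_printoptions(precision=4,suppress=True)
s=get_state();print(s["clock"],s["tool_pos"],s["eef_rot"],s["q"],s["gripper_width"],s["wrist_force"])
im=snap("scene","s3.png")
cv2.imwrite("pics/s3c.png",cv2.resize(im[200:320,220:380,::-1],None,fx=5,fy=5,interpolation=2))
print("home top px",proj("scene",[.512,.1544,.14]),"collar",proj("scene",[.512,.1544,.063]))
c=pinpoint("scene","keeper_knob")[0]; print(c,at_z("scene",c["centre"],.092))
snap("top","t3.png");c=pinpoint("top","keeper_knob");print(c, at_z("top",c[0]["centre"],.092) if c else 0)
```

```text
12.2 [0.512  0.1544 0.1991] [ 0.9986  0.0533  0.0008 -0.0002] [-0.2231  0.3514 -0.2209  1.8445  0.0929  0.9539 -1.9489] 0.045769604679184284 [-0.2149  0.2326 -0.2921]
home top px [328.9166 233.2999] collar [328.1892 272.3025]
{'centre': [241.6, 255.9], 'confidence': 0.92} [0.6407 0.2113 0.092 ]
[{'centre': [212.3, 182.1], 'confidence': 0.68}] [0.6365 0.2059 0.092 ]
```

View pics/s3c.png

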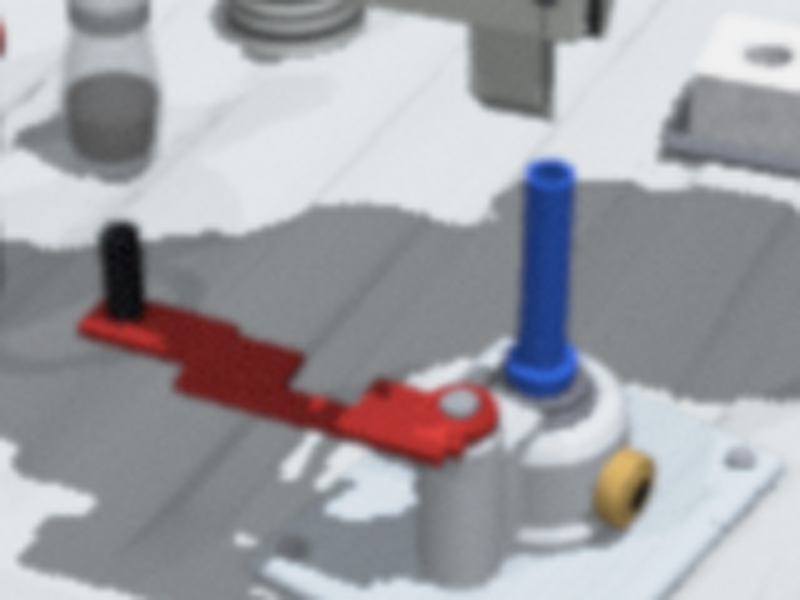

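The tube is home: its top is at (329, 235) and its collar sits on the mouth ring at (328, 275). The knob is at (244, 254), which is about (0.639, 0.206). Next I'll turn the wrist half round so the joint has room for the sweep.

Emit:
drive_tool([
  [[0,0,0],-8.5,0.2],
  [[0,0,0],-8.5,0.2],
  [[0,0,0],-8.5,0.2],
  [[0,0,0],-8.5,0.2],
  [[0,0,0],-8.5,0.2],
  [[0,0,0],-8.5,0.2],
  [[0,0,0],-8.5,0.2],
  [[0,0,0],-8.5,0.2],
  [[0,0,0],-8.5,0.2],
  [[0,0,0],-8.5,0.2],
  [[0,0,0],-8.5,0.2],
  [[0,0,0],-8.5,0.2],
  [[0,0,0],-8.5,0.2],
  [[0,0,0],-8.5,0.2],
  [[0,0,0],-8.5,0.2],
  [[0,0,0],-8.5,0.2],
  [[0,0,0],-8.5,0.2],
  [[0,0,0],-8.5,0.2],
  [[0,0,0],-8.5,0.2],
  [[0,0,0],-8.5,0.2],
])

```text
clock: 14.4
tool_pos: [0.5113, 0.1541, 0.1975]
eef_rot: [0.031, 1.0, -0.0, -0.001]
wrist_force: [-0.7, -0.6, -0.3]
gripper_width: 0.0551
grasp_force: 0.0
```

```bash
cat > k.py <<'E'
from h import *
import sys
def heading(s):
    q=s["eef_rot"]; return np.arctan2(2*(q[0]*q[1]+q[2]*q[3]),1-2*(q[1]**2+q[2]**2))
def to_tool(d,h): 
    return [d[0]*np.cos(h)+d[1]*np.sin(h), d[0]*np.sin(h)-d[1]*np.cos(h)]
E
python3 - <<'E'
from k import *
s=get_state();h=heading(s);print(s["tool_pos"],np.degrees(h),s["q"][6],s["gripper_width"])
h2=h+np.radians(7.5); print(np.degrees(h2),np.array(to_tool(np.array([.639,.206])-s["tool_pos"][:2],h2))*1e3)
E
```

```text
[0.51132421 0.15410105 0.19748893] 176.46264112850744 0.6996050464907517 0.055064781143115256
183.96264112850744 [-130.95708581   42.95171669]
```

Emit:
drive_tool([
  [[0,0,0],-7.5,0.2],
  [[-25,8,0],0,0.2],
  [[-30,10,0],0,0.2],
  [[-30,10,0],0,0.2],
  [[-26,9,0],0,0.2],
  [[-20,6,0],0,0.2],
  [[0,0,0],0,0.2],
  [[0,0,25],0,0.2],
  [[0,0,25],0,0.2],
  [[0,0,20],0,0.2],
  [[0,0,17],0,0.2],
  [[0,0,0],0,0.2],
  [[0,0,0],0,0.2],
])

```text
clock: 15.7
tool_pos: [0.6395, 0.2055, 0.1114]
eef_rot: [-0.032, 1.0, 0.0, -0.0]
wrist_force: [0.4, 0.4, 0.6]
gripper_width: 0.0556
grasp_force: 0.0
```

Run:
```python
from k import *
s=get_state();print(s["clock"],s["tool_pos"],np.degrees(heading(s)),s["wrist_force"],s["gripper_width"])
im=snap("scene","s4.png")
cv2.imwrite("pics/s4c.png",cv2.resize(im[200:320,200:360,::-1],None,fx=5,fy=5,interpolation=2))
```

```text
15.7 [0.6395182  0.20550041 0.11141896] -176.3872120229571 [0.3951187  0.44593653 0.62843113] 0.05563954774697212
```

View pics/s4c.png

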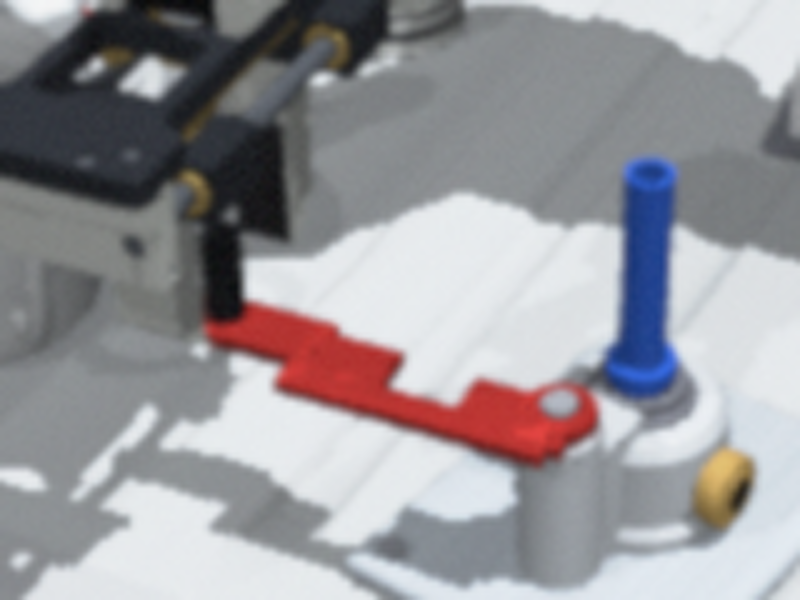

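The knob at (244, 254) is between the fingers. I'll close loosely round it and sweep the arc in stages.

Emit:
drive_tool([
  [[0,0,0],0,-0.55],
  [[0,0,0],0,-0.55],
  [[0,0,0],0,-0.55],
  [[0,0,0],0,-0.55],
  [[0.6,-12.5,0],6,-0.55],
  [[0.6,-12.5,0],6,-0.55],
  [[0.6,-12.5,0],6,-0.55],
  [[0.6,-12.5,0],6,-0.55],
  [[0.6,-12.5,0],6,-0.55],
  [[0,0,0],0,-0.55],
  [[0,0,0],0,-0.55],
])

```text
clock: 16.85
tool_pos: [0.628, 0.1449, 0.1115]
eef_rot: [0.227, 0.974, 0.0, 0.0]
wrist_force: [0.4, 0.5, 1.1]
gripper_width: 0.0209
grasp_force: 0.0
```

```bash
cat > st.py <<'E'
from k import *
s=get_state();h=heading(s);p=s["tool_pos"][:2]-np.array([.5197,.199])
print(s["tool_pos"],"head",np.degrees(h),"R",np.hypot(*p),"th",np.degrees(np.arctan2(p[1],p[0])),s["wrist_force"],s["gripper_width"])
E
python3 st.py
```

```text
[0.62796814 0.1449422  0.11147335] head 153.7739732314206 R 0.12101336822611841 th -26.532752849822128 [0.41575022 0.46614472 1.0722487 ] 0.020937916620555583
```

Tracking the arc correctly; continue.

Emit:
drive_tool([
  [[0.7,-12.5,0],6,-0.55],
  [[0.7,-12.5,0],6,-0.55],
  [[0.7,-12.5,0],6,-0.55],
  [[0.7,-12.5,0],6,-0.55],
  [[0.7,-12.5,0],6,-0.55],
  [[0.7,-12.5,0],6,-0.55],
  [[0.7,-12.5,0],6,-0.55],
  [[0.7,-12.5,0],6,-0.55],
  [[0.7,-12.5,0],6,-0.55],
  [[0,0,0],0,-0.55],
  [[0,0,0],0,-0.55],
])

```text
clock: 17.95
tool_pos: [0.5409, 0.0811, 0.1114]
eef_rot: [0.643, 0.766, 0.0, 0.0]
wrist_force: [-0.6, 0.6, 0.2]
gripper_width: 0.0206
grasp_force: 0.0
```

```bash
python3 st.py
```

```text
[0.54086625 0.08113732 0.11142795] head 99.931322177098 R 0.1197481635038857 th -79.81911503686484 [-0.58141646  0.59986517  0.19692433] 0.020599679593222408
```

Emit:
drive_tool([
  [[0.7,-12.5,0],6,-0.55],
  [[0.7,-12.5,0],6,-0.55],
  [[0.6,-8,0],4,-0.55],
  [[0.3,-4,0],2,-0.55],
  [[0.3,-4,0],2,-0.55],
  [[0,0,0],0,-0.55],
  [[0,0,0],0,-0.55],
])

```text
clock: 18.65
tool_pos: [0.5002, 0.0819, 0.1112]
eef_rot: [0.767, 0.642, 0.0, -0.0]
wrist_force: [0.1, 0.2, 0.2]
gripper_width: 0.0207
grasp_force: 0.0
```

```bash
python3 st.py
```

```text
[0.50019184 0.08185693 0.11121237] head 79.81747686373527 R 0.11875633721409187 th -99.45485528957254 [0.08646206 0.23264584 0.15105638] 0.02067283613942699
```

Now press to the stop.

Emit:
drive_tool([
  [[0,-2,0],0,-0.55],
  [[0,-2,0],0,-0.55],
  [[0,-1.5,0],0,-0.55],
  [[0,0,0],0,-0.55],
  [[0,0,0],0,-0.55],
])

```text
clock: 19.15
tool_pos: [0.4959, 0.0823, 0.1115]
eef_rot: [0.768, 0.64, 0.001, 0.001]
wrist_force: [7.4, -0.3, -4.9]
gripper_width: 0.0204
grasp_force: 3.5
```

```bash
python3 st.py
```

```text
[0.49594351 0.08226893 0.11150125] head 79.61294237605898 R 0.11912394297719267 th -101.50343417573059 [ 7.37700074 -0.33619112 -4.94374532] 0.020409109804642604
```

The lever is against its stop: 7 N, with the knob at the predicted shut spot. I'll back off, open and lift.

Emit:
drive_tool([
  [[0,3,0],0,-0.55],
  [[0,0,0],0,-0.1],
  [[0,0,0],0,-0.1],
  [[0,0,0],0,-0.1],
  [[0,0,0],0,-0.1],
  [[0,0,-15],0,-0.1],
  [[0,0,-30],0,-0.1],
  [[0,0,-35],0,-0.1],
  [[0,-30,-20],0,-0.1],
  [[-30,0,0],0,-0.1],
  [[-40,0,0],0,-0.1],
  [[-40,0,0],0,-0.1],
  [[-40,0,0],0,-0.1],
  [[0,0,0],0,-0.1],
  [[0,0,0],0,-0.1],
])

```text
clock: 20.65
tool_pos: [0.4403, -0.0609, 0.2113]
eef_rot: [0.769, 0.639, 0.0, 0.0]
wrist_force: [0.6, 1.4, -0.1]
gripper_width: 0.0413
grasp_force: 0.0
```

```bash
python3 st.py
python3 - <<'E'
from h import *
a=snap("scene","s5.png"); b=snap("top","t5.png")
for c in ("scene","top"):
    r=pinpoint(c,"keeper_knob"); print(r and at_z(c,r[0]["centre"],.092))
x=cv2.resize(a[200:320,270:390,::-1],(400,400),interpolation=2); y=cv2.resize(b[180:300,180:300,::-1],(400,400),interpolation=2)
cv2.imwrite("pics/e5.png",np.hstack([x,y]))
E
```

```text
[ 0.44031488 -0.06092233  0.21128557] head 79.4753386505033 R 0.2717749301516395 th -106.98364765166625 [ 0.56961713  1.38973505 -0.0802899 ] 0.04133351476399236
[0.69324865 0.25805665 0.092     ]
[0.50330316 0.07775785 0.092     ]
```

View pics/e5.png

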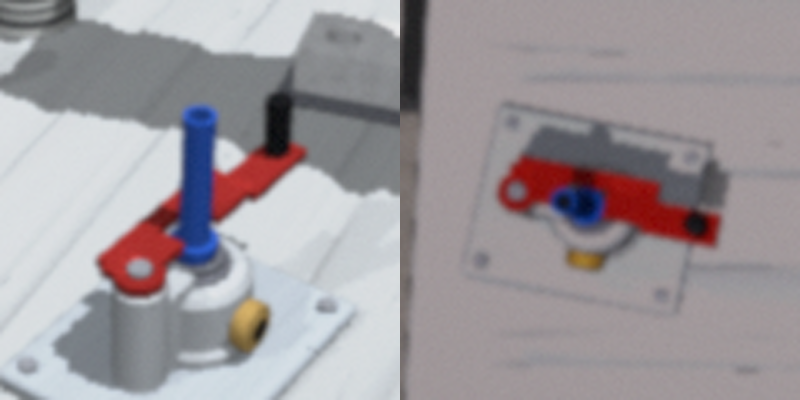

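The tube is home, and the lever lies along the base's edge with the tube in its notch: pivot at about (215, 237), knob at about (269, 247) in the top view. The gripper is clear of everything.

```bash
python3 -c "
from bench import *
print(ticket.finish_job())"
```

```text
the job is handed in; nothing more can be done
None
```

I pushed the blue tube into the filter head until it bottomed, swung the keeper lever shut against its stop and let go. The job was handed in at about 21 s; no verdict came back, and I did not re-measure the grey tube or the bystanders at the end.

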